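# Hang the cordless sole sander on the spring-balanced tool arm

## Task

Hang the cordless sander, by the wire bail on its top, in the hook of the spring-balanced tool arm on the bench. The bail is off the sander's balance point and the sprung arm sinks under load, so ease the weight over slowly (no faster than 3 cm a second, following the hook) until the arm carries all of it and the sander already leans the way it will hang, then let go gently: the arm must not drop or spring up and the sander must not swing. Leave the other things on the bench alone.

Things in the scene. Friction and masses are not known exactly. Their poses are not given: they have to be found in the camera images.
- sander: Pistol-shaped cordless sander, 207 mm tall, standing on its black pack (85 x 62 mm). Origin: centre of the pack's underside; z up, x to the nose. Grey flat-sided housing: x -65 to 70, 50 wide (y), z 105 to 157 mm; nose to x 136. Weighs 0.37 to 0.79 kg, unknown: feel it. Its mass centre is 42 mm behind and 111 mm below the bail's top, so hung freely it leans nose up by 0.36 rad.
- sander_bail (a point): Centre of the wire at the highest point of the sander's fixed wire bail, an arch across y of 6 mm wire: (50, 0, 204) mm in the sander's frame; axes as the sander's. The opening under it is 50 mm wide and, from the housing's top to the wire's underside, 44 mm high.
- sander_housing (a point): Best gripping place: centre of the housing above the handle, (-25, 0, 131) mm in the sander's frame, 75 mm behind the bail, which leaves the gripper room beside the hook. Grip the 50 mm wide flat sides from above, closing along the sander's y; the housing's top is 26 mm higher.
- balancer: Spring-balanced tool arm fixed to the bench: base plate 100 x 90 mm, upright column, pivot 392 mm over the bench. Origin: on the bench right below the hook, z up, x to the column (280 mm away). The arm, a 22 x 26 mm aluminium bar from a round spring housing, reaches along this body's -x, level when unloaded, and ends in an open steel J-hook; nothing is above the hook.
- balancer_arm: The arm with the hook. Origin and axes: those of hook_seat, which is 280 mm out from and 58 mm below the pivot: as it sinks it draws towards the column. A pivot spring holds the arm level, on its upper stop: it starts to sink at about 3.2 N on the hook, then 1 mm per 0.05 N, so 10 to 90 mm by the sander's weight. Let go before it carries it all, it drops; pressed too low, it springs up.
- hook_seat (a point): Where the centre of the bail's wire lies when home in the hook (334 mm over the bench, arm level). Frame: the arm's; -x points out along the arm to the hook's open end, z up. The hook is 8 mm round steel: its shank comes down 17 mm behind the seat (column side), its upturned tip stands 22 mm ahead of it; the wire passes over the tip from outside, then down between them.
- hook_tip (a point): Top of the hook's upturned tip, 22 mm ahead (-x) of hook_seat and 16 mm above it. The wire's underside must pass above this while the housing's top stays below the hook, whose underside is 11 mm below hook_seat.
- last: Bystander: wooden shoe last on its sole, 247 mm long, 105 mm high. Origin at the middle of its underside.
- glue: Bystander: white glue bottle, 68 mm wide, 156 mm high with cone nozzle. Origin under its centre.
- hammer: Bystander: hammer, 250 mm, lying. Origin under its middle.
- tacks: Bystander: aluminium tray of tacks, 75 x 55 x 28 mm. Origin under its centre.
- heel_a: Bystander: rubber heel piece, about 70 x 60 x 16 mm. Origin at its underside.
- heel_b: Bystander: rubber heel piece, about 70 x 60 x 16 mm. Origin at its underside.
- brush: Bystander: brush, 190 mm, lying. Origin under its middle.
- polish: Bystander: flat round tin, 72 mm wide, 34 mm high. Origin under its centre.
Things that resemble listed ones, but are neither listed nor needed, are in the scene too. Of the things like the sander, leave any that is orange; of the rest the larger one is meant.

How it is judged:
By the outcome, as a careful person would: the job done as asked, in the order asked, and still so for the second after the job is handed in, with the robot touching nothing.
It also fails if it takes over 72 s, if anything falls off the work surface, if the arm or the gripper's body presses on something with over 40 N, if the wrist force passes 120 N, or if a joint passes its speed limit or range.

## Robot

A 6-joint arm with a two-finger parallel gripper is mounted at the origin on the work surface. World frame = base frame: x ahead of the robot, y to its left, z up, the work surface at z = 0. Lengths are in mm, angles in rad, forces in N, time in s.
With the tool pointing down it reaches from about 350 to 875 mm from the base axis. Payload 4.2 kg.
Tool frame: the origin (TCP) lies at the very end of the fingers, on their centre line; the grasp point (between the pads) lies 19 mm behind it; z points along the fingers, y is the line along which they close (so a half turn about z gives the same grasp; the last joint's range is limited). The gripper opens to 85 mm and grips with 20 to 120 N. Pads are 22 mm wide; open, the fingers measure 114 mm over their backs; the gripper's body (76 mm by 85 mm) begins 54 mm behind the grasp point. The pads swing forward as they close: fully open they stand 13 mm farther back than shut.
Start: joints at [-0.857, 0.385, 0.008, 0, -1.194, -0.259], TCP at [274.563, -561.439, 195.712] pointing down, gripper open.
Joint ranges: [-3.14, 3.14], [-1.21, 2.06], [-1.07, 1.41], [-3.16, 2.05], [-2.99, -0.16], [-3.1, 3.1]. Speed limits (rad/s): [2.79, 2.79, 3.14, 3.14, 3.14, 3.14].

## Interface

Orientations are given as a unit quaternion [x, y, z, w].
In Python, from bench import arm gives the robot as it stands.
- The arm moves only by the tool servo_tool, never from a script. Its argument "rows" is a list that holds one entry, the list of rows, each a list of 7 numbers: the finger opening in mm, from 0 to 85.4, then the shift along the tool's x, y, z in mm, then the turn, a rotation vector about the tool's x, y, z in rad. A call has 1 to 10 rows; each row is the pose to reach, as a shift and turn from the pose commanded when the call began, along the tool's axes at that moment; what a row does not reach only later rows make up. A row lasts 1/8 s, in which the tool goes at most 62.5 mm and 10.7 degrees, less where a joint would pass 70% of its speed; a pose out of reach is approached as far as the arm can. A call with a gripper value outside its range is refused whole. The fingers move at their own pace and stop on an object; the grip force is fixed at half the most. Time passes only in rows, so rows that repeat a pose let the fingers close. It gives the time, the measured TCP pose, the force, the opening and the grip force at its end, in the units of the state.
- arm.read_state(): the state, without advancing time (a new reading comes with each control period).
- arm.get_image(name): name is "side" or "top"; returns the picture (420x560x3 uint8, red, green, blue); there is no depth.
- arm.camera_params(name): a dict with "intrinsics" (3x3 intrinsics, pixels), "R" (3x3) and "t" (3): a world point X has camera coordinates R X + t. Camera axes: x right, y down, z forward; pixel columns grow to the right and rows downward; lengths in mm; the calibration is good to about 2 mm. A picture is of the moment at which its call begins. camera_params takes no time and is no camera call.
- arm.job_done(): hands the job in; it is judged then, once.
The state is a dict: "clock": time; "joints": joint angles; "joint_vel": joint speeds; "joint_efforts": joint torques, N m; "position": TCP position; "ee_rot": TCP orientation; "contact_force": force on the tool from outside, world axes, zero at the start; "wrist_torque": the same for the moment, N m; "gripper_width": finger opening in mm; "grasp_force": force on a finger pad.
Only numpy, scipy, OpenCV 4.12 (cv2) and the standard library are available. Lean on these libraries where they do the work, as an engineer would, in place of code of your own. Each camera call takes 0.05 s, during which the arm holds its last target. There are 200 camera calls.

## Working session

There is one attempt and no reset: what is moved stays moved. The work goes in short steps, Python scripts to look and compute and a tool call to move; the robot and the scene stay as the last step left them, time stands still between calls to the robot, and variables do not carry over. Pictures are saved under pics/ and viewed, at most 11 in all, crops included, and the job is handed in when it is done.

Besides the shell and the picture viewer there is one more tool, called by a JSON object that holds its "name" and its "arguments". servo_tool: Moves the arm, as the interface text tells. Its arguments: {"type":"object","properties":{"rows":{"type":"array"}},"required":["rows"]}

```bash
mkdir -p pics; cat > h.py <<'E'
import numpy as np,cv2
from bench import arm
P={n:arm.camera_params(n) for n in("side","top")}
def snap(n,f):
    im=arm.get_image(n); cv2.imwrite(f"pics/{f}.png",im[...,::-1]); return im
def ray(n,uv):
    p=P[n];K,R,t=map(np.array,(p["intrinsics"],p["R"],p["t"]))
    d=R.T@np.linalg.solve(K,[uv[0],uv[1],1.]);return -R.T@t.ravel(),d/np.linalg.norm(d)
def onz(n,uv,z):
    c,d=ray(n,uv);return (c+d*(z-c[2])/d[2]).round(1)
def tri(a,b):
    c1,d1=ray("side",a);c2,d2=ray("top",b)
    s=np.linalg.lstsq(np.c_[d1,-d2],c2-c1,rcond=None)[0];x=c1+s[0]*d1;y=c2+s[1]*d2
    return ((x+y)/2).round(1),np.linalg.norm(x-y).round(1)
def pix(n,X):
    p=P[n];q=np.array(p["intrinsics"])@(np.array(p["R"])@np.array(X,float)+np.array(p["t"]).ravel());return (q[:2]/q[2]).round(1)
E
python3 - <<'E'
from h import *
snap("side","s0");snap("top","t0")
for n in P: print(n,ray(n,(280,210)))
s=arm.read_state();print(s)
E
```

```text
side (array([ 234.29071736, 1250.98377614, 1474.35528152]), array([ 0.10617107, -0.70759782, -0.69859361]))
top (array([ 275.85013319,   15.32593777, 1322.08836432]), array([ 0.11623995, -0.00499497, -0.9932086 ]))
{'clock': 0.1, 'joints': array([-8.57409831e-01,  3.85470844e-01,  6.72054824e-03, -4.22079295e-04,
       -1.19407478e+00, -2.58625353e-01]), 'joint_vel': array([-0.00052966, -0.00086121,  0.00487602,  0.00226391, -0.00143684,
       -0.00086793]), 'joint_efforts': array([-3.71170809e-04, -3.93319809e+01,  1.88929886e+01,  4.19789940e+00,
       -2.61039597e-03,  2.17812618e-05]), 'position': array([ 274.26397416, -560.90296903,  194.72191931]), 'ee_rot': array([-2.25350342e-01,  9.74277248e-01,  9.88540643e-04, -3.00364117e-04]), 'contact_force': array([ 0.39383954, -0.00969617, -0.43614565]), 'wrist_torque': array([0.01112555, 0.05686905, 0.02320271]), 'grasp_force': 0.0, 'gripper_width': 85.12780061925577}
```

View pics/s0.png

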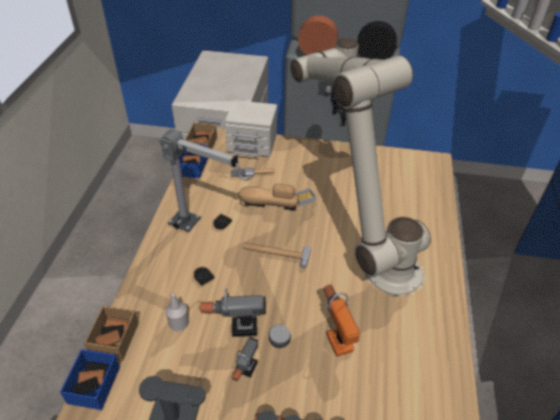

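View pics/t0.png

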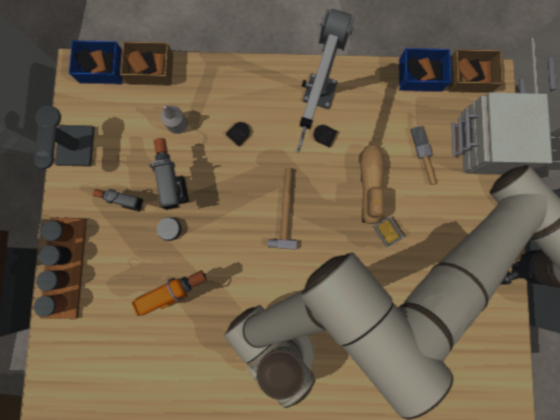

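The candidates are: orange, side (342,320) / top (170,295); large grey, side (237,308) / top (167,180); small grey, side (246,357) / top (120,200). The large grey one fits, being not orange and the bigger of the other two. I'll confirm it in an enlarged crop, along with the hook.

```bash
python3 - <<'E'
from h import *
s=cv2.imread("pics/s0.png");t=cv2.imread("pics/t0.png")
def c(im,x,y,w,h,k=4): return cv2.resize(im[y:y+h,x:x+w],None,fx=k,fy=k,interpolation=cv2.INTER_CUBIC)
# side sander 190..290 x 275..350 ; top sander 130..230? ; hooks
a=c(s,190,275,100,75);b=c(t,120,130,100,75);d=c(s,160,125,100,75);e=c(t,270,90,100,75)
cv2.imwrite("pics/c0.png",np.vstack([np.hstack([a,b]),np.hstack([d,e])]))
for z in(0,): 
  print(onz("top",(280,210),0),onz("top",(380,210),0),onz("top",(280,110),0))
E
```

```text
[430.6   8.7   0. ] [ 437.5 -303.1    0. ] [755.3  15.6   0. ]
```

View pics/c0.png

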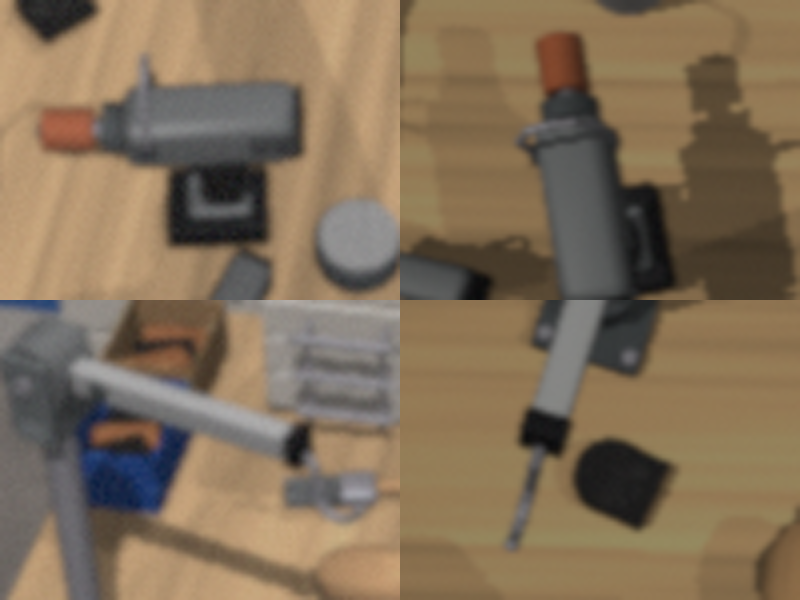

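The crop confirms it: the large grey sander has its nose at the top-left of the side view and its bail apex at about side (226.2,289.2). The hook tip is at about top (298,151).

```bash
python3 - <<'E'
from h import *
T=lambda u,v:(120+(u-400)/4,130+v/4)
S=lambda u,v:(190+u/4,275+v/4)
H=lambda u,v:(270+(u-400)/4,90+(v-300)/4)
L=lambda u,v:(160+u/4,125+(v-300)/4)
print("bail side z206",onz("side",S(145,57),206))
print("bail top z204 ",onz("top",T(566,128),204), tri(S(145,57),T(566,128)))
a,b=onz("top",T(541,155),157),onz("top",T(556,290),157);print("left edge",a,b,np.degrees(np.arctan2(*(a-b)[[1,0]])))
a,b=onz("side",S(140,88),157),onz("side",S(290,85),157);print("side top edge",a,b)
a,b=onz("side",S(130,162),105),onz("side",S(300,157),105);print("side bot edge",a,b,np.degrees(np.arctan2(*(a-b)[[1,0]])))
a,b=onz("top",T(562,62),144),onz("top",T(570,105),144);print("nose",a,b)
print("tip",onz("top",H(512,547),350),"shank",onz("top",H(540,450),345))
# arm bar: centre line, pivot height 392
a=onz("top",H(545,425),405);b=onz("top",(336,30),410);print("armbar",a,b,np.degrees(np.arctan2(*(b-a)[[1,0]])))
a,b=onz("side",S(168,243),0),onz("side",S(267,240),0);print("pack near edge",a,b,np.degrees(np.arctan2(*(a-b)[[1,0]])))
a,b=onz("top",T(662,185),60),onz("top",T(675,285),60);print("pack right edge",a,b,np.degrees(np.arctan2(*(a-b)[[1,0]])))
# plate corners bolt
print("hook side tip",onz("side",L(372,505),350),onz("side",L(330,490),340), L(372,505))
t=onz("top",H(512,547),350)
print(pix("side",t))
# orange nose tip
E
```

```text
bail side z206 [530.6 332.3 206. ]
bail top z204  [529.  329.6 204. ] (array([530.3, 330.1, 202.7]), np.float64(2.0))
left edge [520. 359. 157.] [425.6 342.7 157. ] 9.796633928630706
side top edge [538.8 326.4 157. ] [425.4 303.2 157. ]
side bot edge [541.8 359.8 105. ] [412.4 332.1 105. ] 12.082661066316609
nose [590.3 352.3 144. ] [559.2 344.7 144. ]
tip [527.6 -28.7 350. ] shank [588.3 -44.7 345. ]
armbar [583.6 -43.6 405. ] [ 800.6 -108.8  410. ] -16.72346463308908
pack near edge [516.2 361.9   0. ] [437.7 345.1  -0. ] 12.07980254989913
pack right edge [519.4 295.3  60. ] [443.8 281.6  60. ] 10.271496193421251
hook side tip [519.1 -29.4 350. ] [560.1 -53.3 340. ] (253.0, 176.25)
[250.4 176.1]
```

```bash
cat >> h.py <<'E'
from scipy.spatial.transform import Rotation as Ro
def tgt(p,yaw_s,lean=0.):
    """tool pose: sander yaw (deg), nose-up lean (rad); tool x = -sander x, z down"""
    R=Ro.from_euler("z",yaw_s,degrees=True)*Ro.from_rotvec([0,-lean,0])
    return np.array(p,float),R*Ro.from_matrix(np.diag([-1.,1.,-1.]))
def row(p,R,base=None):
    if base is None:
        s=arm.read_state();base=(s["position"],Ro.from_quat(s["ee_rot"]))
    return np.r_[base[1].inv().apply(p-base[0]).round(1),(base[1].inv()*R).as_rotvec().round(3)].tolist()
def st():
    s=arm.read_state();R=Ro.from_quat(s["ee_rot"]);x=-R.as_matrix()[:,0]
    print("t",round(s["clock"],2),"p",s["position"].round(1),"yaw",np.degrees(np.arctan2(x[1],x[0])).round(1),"lean",np.arcsin(x[2]).round(3),"w",round(s["gripper_width"],1),"g",round(s["grasp_force"],1),"F",s["contact_force"].round(2),"M",s["wrist_torque"].round(2),"q",s["joints"].round(2))
E
python3 - <<'E'
from h import *
st()
for p,y in[((310,-300,330),20),((400,0,330),16),((380,200,300),12),((457,319,240),11.5)]: print(row(*tgt(p,y)))
E
```

```text
t 0.1 p [ 274.3 -560.9  194.7] yaw 26.0 lean -0.0 w 85.1 g 0.0 F [ 0.39 -0.01 -0.44] M [0.01 0.06 0.02] q [-0.86  0.39  0.01 -0.   -1.19 -0.26]
[-146.7, 219.0, -134.8, 0.002, -0.0, 0.106]
[-359.2, 449.0, -134.4, 0.002, -0.0, 0.175]
[-429.1, 637.4, -104.0, 0.002, -0.0, 0.245]
[-550.5, 710.4, -43.9, 0.002, -0.0, 0.254]
```

{"name": "servo_tool", "arguments": {"rows": [[[85, -30, 45, -50, 0, 0, 0.02], [85, -60, 90, -90, 0, 0, 0.04], [85, -90, 135, -120, 0, 0, 0.06], [85, -120, 180, -135, 0, 0, 0.08], [85, -147, 219, -135, 0, 0, 0.1], [85, -185, 262, -135, 0, 0, 0.12], [85, -225, 306, -135, 0, 0, 0.14], [85, -265, 348, -135, 0, 0, 0.155], [85, -312, 398, -135, 0, 0, 0.165], [85, -359, 449, -135, 0, 0, 0.175]]]}}

```text
clock: 1.35
position: [395.9, -10.8, 330.8]
ee_rot: [-0.139, 0.99, 0.0, 0.0]
contact_force: [0.9, -0.8, 0.4]
gripper_width: 84.6
grasp_force: 0.0
```

```bash
python3 - <<'E'
from h import *
st()
for p,y in[((380,200,300),12),((457,319,240),11.5),((457,319,200),11.5)]: print(row(*tgt(p,y)))
E
```

```text
t 1.35 p [395.9 -10.8 330.8] yaw 16.0 lean 0.001 w 84.6 g 0.0 F [ 0.89 -0.85  0.42] M [-0.08 -0.18  0.01] q [ 0.39 -0.1  -0.24 -0.   -1.43 -1.68]
[-42.9, 207.0, 30.8, 0.0, 0.001, 0.07]
[-149.8, 300.1, 90.9, 0.0, 0.001, 0.079]
[-149.7, 300.1, 130.9, 0.0, 0.001, 0.079]
```

{"name": "servo_tool", "arguments": {"rows": [[[85, -12, 58, 10, 0, 0, 0.02], [85, -24, 116, 20, 0, 0, 0.04], [85, -36, 170, 28, 0, 0, 0.06], [85, -48, 210, 31, 0, 0, 0.07], [85, -90, 248, 55, 0, 0, 0.075], [85, -125, 280, 75, 0, 0, 0.079], [85, -148, 299, 90, 0, 0, 0.079], [85, -148, 299, 90, 0, 0, 0.079], [85, -148, 299, 90, 0, 0, 0.079]]]}}

```text
clock: 2.48
position: [455.6, 315.0, 240.6]
ee_rot: [-0.1, 0.995, -0.0, -0.0]
contact_force: [0.2, -0.4, 0.3]
gripper_width: 85.1
grasp_force: 0.0
```

```bash
python3 - <<'E'
from h import *
st()
print(row(*tgt((457,319,113),11.5)))
s=snap("side","s1");t=snap("top","t1")
c=lambda im,x,y:cv2.resize(im[y:y+100,x:x+100],None,fx=4,fy=4,interpolation=cv2.INTER_CUBIC)
cv2.imwrite("pics/c1.png",np.hstack([c(s,190,260),c(t,120,120)])[...,::-1])
E
```

```text
t 2.48 p [455.6 315.  240.6] yaw 11.5 lean -0.001 w 85.1 g 0.0 F [ 0.23 -0.45  0.33] M [-0.04 -0.01 -0.01] q [ 0.9   0.23 -0.09  0.   -1.24 -2.27]
[-2.3, 3.7, 127.6, -0.001, -0.001, 0.0]
```

View pics/c1.png

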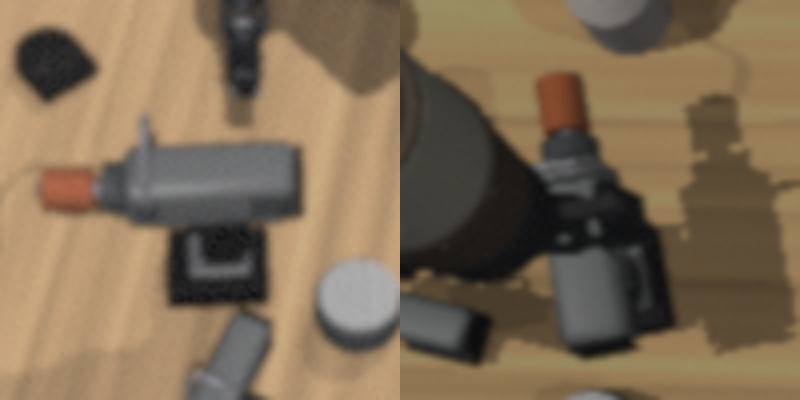

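The gripper is over the housing: fingertips at side (250,283), gripper at top (270,172) behind the bail. Now I'll go down.

{"name": "servo_tool", "arguments": {"rows": [[[85, -2, 4, 40, 0, 0, 0], [85, -2, 4, 65, 0, 0, 0], [85, -2, 4, 80, 0, 0, 0], [85, -2, 4, 95, 0, 0, 0], [85, -2, 4, 108, 0, 0, 0], [85, -2, 4, 118, 0, 0, 0], [85, -2, 4, 127, 0, 0, 0], [85, -2, 4, 127, 0, 0, 0]]]}}

```text
clock: 3.58
position: [456.7, 319.5, 113.0]
ee_rot: [-0.1, 0.995, -0.0, -0.001]
contact_force: [-0.1, 0.7, 0.7]
gripper_width: 85.0
grasp_force: 0.0
```

{"name": "servo_tool", "arguments": {"rows": [[[70, 0, 0, 0, 0, 0, 0], [62, 0, 0, 0, 0, 0, 0], [58, 0, 0, 0, 0, 0, 0], [55, 0, 0, 0, 0, 0, 0], [53, 0, 0, 0, 0, 0, 0], [51, 0, 0, 0, 0, 0, 0], [40, 0, 0, 0, 0, 0, 0], [40, 0, 0, 0, 0, 0, 0]]]}}

```text
clock: 4.58
position: [457.3, 320.2, 114.6]
ee_rot: [-0.101, 0.995, 0.0, 0.001]
contact_force: [-1.8, 2.3, 6.1]
gripper_width: 47.8
grasp_force: 61.3
```

```bash
python3 - <<'E'
from h import *
st()
s=snap("side","s2");t=snap("top","t2")
c=lambda im,x,y:cv2.resize(im[y:y+100,x:x+100],None,fx=4,fy=4,interpolation=cv2.INTER_CUBIC)
cv2.imwrite("pics/c2.png",np.hstack([c(s,190,260),c(t,120,120)])[...,::-1])
E
```

```text
t 4.58 p [457.3 320.2 114.6] yaw 11.5 lean 0.001 w 47.8 g 61.3 F [-1.8   2.32  6.13] M [0.49 0.55 0.05] q [ 0.9   0.34 -0.27  0.   -0.95 -2.27]
```

View pics/c2.png

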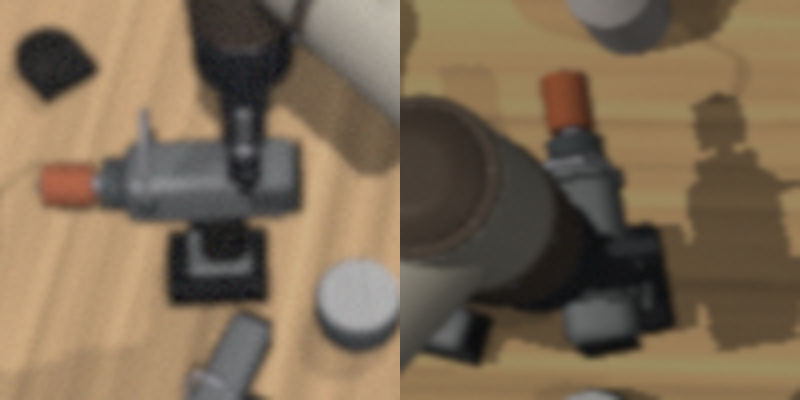

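Gripped: the pads are on the housing at side (250,304). Next I lift, weigh it, and check where the bail sits in the grip.

{"name": "servo_tool", "arguments": {"rows": [[[40, 0, 0, -5, 0, 0, 0], [40, 0, 0, -15, 0, 0, 0], [40, 0, 0, -30, 0, 0, 0], [40, 0, 0, -50, 0, 0, 0], [40, 0, 0, -75, 0, 0, 0], [40, 0, 0, -95, 0, 0, 0], [40, 0, 0, -100, 0, 0, 0], [40, 0, 0, -100, 0, 0, 0], [40, 0, 0, -100, 0, 0, 0], [40, 0, 0, -100, 0, 0, 0]]]}}

```text
clock: 5.92
position: [456.6, 319.4, 212.7]
ee_rot: [-0.1, 0.995, -0.001, -0.001]
contact_force: [0.8, -0.9, -7.1]
gripper_width: 47.4
grasp_force: 62.7
```

```bash
python3 - <<'E'
from h import *
st()
s=snap("side","s3");t=snap("top","t3")
c=lambda im,x,y:cv2.resize(im[y:y+100,x:x+100],None,fx=4,fy=4,interpolation=cv2.INTER_CUBIC)
cv2.imwrite("pics/c3.png",np.hstack([c(s,190,235),c(t,110,110)])[...,::-1])
p,R=tgt((457.3,320.2,214.6),11.5)
b=[457.3+73.5,320.2+15,214.6+19+73];print(b,pix("side",b),pix("top",b))
E
```

```text
t 5.92 p [456.6 319.4 212.7] yaw 11.5 lean -0.002 w 47.4 g 62.7 F [ 0.78 -0.95 -7.08] M [ 0.01  0.23 -0.01] q [ 0.9   0.26 -0.13 -0.   -1.18 -2.27]
[530.8, 335.2, 306.6] [223.9 268.7] [148.  151.7]
```

View pics/c3.png

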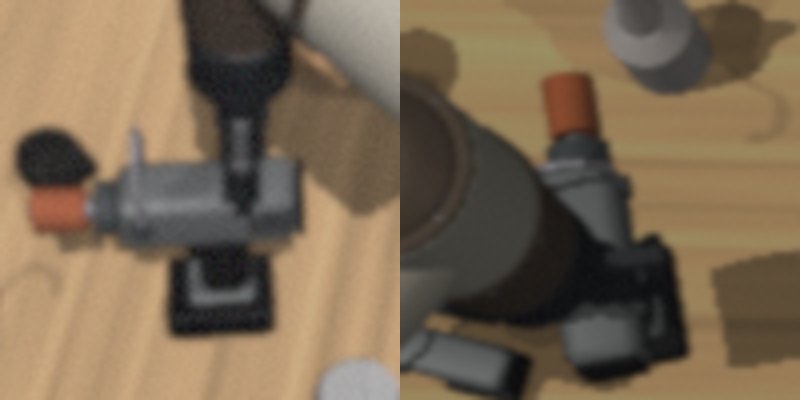

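Bail apex is at side (223.8,267.5), within about 1 px of the prediction. So the bail is 75 mm ahead of the TCP and 92 mm above it, and the sander weighs about 7.1 N, giving roughly 78 mm of sink. Next I move to just outside the hook.

```bash
cat >> h.py <<'E'
SEAT=np.array([548.7,-34.8,334.]);YAW=-16.
def ftcp(dx,dz,lean=0.,yaw=None,seat=None):
    """tool pose that puts bail at seat+(dx along arm x, dz)"""
    yaw=YAW if yaw is None else yaw; seat=SEAT if seat is None else seat
    u=np.array([np.cos(np.radians(yaw)),np.sin(np.radians(yaw)),0]);z=np.array([0,0,1.]);c,s=np.cos(lean),np.sin(lean)
    return tgt(seat+u*(dx-75*c+92*s)+z*(dz-75*s-92*c),yaw,lean)
E
python3 - <<'E'
from h import *
for q in(tgt((400,200,268),0),ftcp(-80,26),ftcp(-50,26)): print(q[0].round(1),row(*q))
E
```

```text
[400. 200. 268.] [79.5, -105.9, -54.7, -0.001, -0.001, 0.201]
[399.7   7.9 268. ] [118.1, -294.1, -54.6, -0.001, -0.001, 0.48]
[ 4.285e+02 -3.000e-01  2.680e+02] [91.5, -307.9, -54.6, -0.001, -0.001, 0.48]
```

{"name": "servo_tool", "arguments": {"rows": [[[40, 10, -10, -12, 0, 0, 0.01], [40, 25, -30, -28, 0, 0, 0.05], [40, 43, -54, -44, 0, 0, 0.1], [40, 61, -80, -53, 0, 0, 0.15], [40, 78, -106, -56, 0, 0, 0.2], [40, 86, -137, -56, 0, 0, 0.25], [40, 93, -168, -56, 0, 0, 0.3], [40, 100, -199, -56, 0, 0, 0.34], [40, 106, -228, -56, 0, 0, 0.38], [40, 111, -253, -56, 0, 0, 0.42]]]}}

```text
clock: 7.28
position: [397.7, 48.1, 270.7]
ee_rot: [0.11, 0.994, 0.0, 0.001]
contact_force: [-0.0, -0.4, -6.6]
gripper_width: 47.4
grasp_force: 63.2
```

```bash
python3 - <<'E'
from h import *
st()
for q in(ftcp(-80,26),ftcp(-50,26)): print(q[0].round(1),row(*q))
E
```

```text
t 7.28 p [397.7  48.1 270.7] yaw -12.7 lean 0.001 w 47.4 g 63.2 F [-0.01 -0.44 -6.65] M [ 0.06  0.14 -0.02] q [ 0.53 -0.07 -0.36  0.   -1.28 -2.32]
[399.7   7.9 268. ] [-10.8, -38.7, 2.7, 0.001, 0.001, 0.058]
[ 4.285e+02 -3.000e-01  2.680e+02] [-40.7, -40.5, 2.7, 0.001, 0.001, 0.058]
```

{"name": "servo_tool", "arguments": {"rows": [[[40, -2, -12, 1, 0, 0, 0.02], [40, -6, -24, 2, 0, 0, 0.04], [40, -11, -36, 2, 0, 0, 0.056], [40, -20, -40, 2, 0, 0, 0.058], [40, -32, -41, 2, 0, 0, 0.058], [40, -40, -41, 2, 0, 0, 0.058], [40, -40, -41, 2, 0, 0, 0.058], [40, -40, -41, 2, 0, 0, 0.058]]]}}

```text
clock: 8.28
position: [428.5, 1.1, 267.4]
ee_rot: [0.138, 0.99, -0.0, -0.0]
contact_force: [0.0, 0.6, -7.3]
gripper_width: 47.5
grasp_force: 63.3
```

```bash
python3 - <<'E'
from h import *
st()
s=snap("side","s4");t=snap("top","t4")
c=lambda im,x,y:cv2.resize(im[y:y+100,x:x+80],None,fx=5,fy=5,interpolation=cv2.INTER_CUBIC)
cv2.imwrite("pics/c4.png",np.hstack([c(s,210,140),c(t,260,100)])[...,::-1])
st_=arm.read_state();R=Ro.from_quat(st_["ee_rot"]);b=st_["position"]+R.apply([-75,0,-92])
print("bail",b,[(pix(n,b),) for n in P],"tip",[pix(n,[527.6,-28.7,350]) for n in P],"seat",[pix(n,SEAT) for n in P])
E
```

```text
t 8.28 p [428.5   1.1 267.4] yaw -15.9 lean -0.001 w 47.5 g 63.3 F [ 0.02  0.59 -7.26] M [0.03 0.18 0.  ] q [ 0.38 -0.01 -0.31 -0.   -1.27 -2.23]
bail [500.69670162 -19.39472911 359.68782589] [(array([257.8, 176.6]),), (array([294., 162.]),)] tip [array([250.4, 176.1]), array([298. , 151.7])] seat [array([244.7, 177.8]), array([300.3, 144.9])]
```

View pics/c4.png

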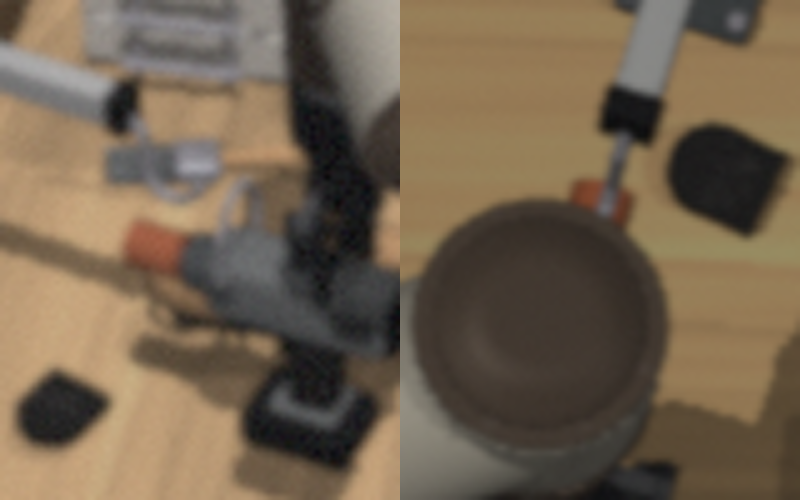

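Bail apex at side (258,176.4) matches the prediction of (257.8,176.6). The hook tip is at side (252.6,175) and the shank at (240,173). The bail is outside the tip and slightly above it, so I go in over the tip.

{"name": "servo_tool", "arguments": {"rows": [[[40, -4, -0.5, 0, 0, 0, 0], [40, -9, -1, 0, 0, 0, 0], [40, -14, -1.5, 0, 0, 0, 0], [40, -19, -2, 0, 0, 0, 0], [40, -24, -2, 0, 0, 0, 0], [40, -29, -2, 0, 0, 0, 0], [40, -34, -2, 0, 0, 0, 0], [40, -39, -2, 0, 0, 0, 0], [40, -44, -2, 0, 0, 0, 0], [40, -48, -2, 0, 0, 0, 0]]]}}

```text
clock: 9.62
position: [474.7, -14.2, 267.7]
ee_rot: [0.138, 0.99, -0.0, -0.0]
contact_force: [-0.4, 0.2, -6.3]
gripper_width: 47.1
grasp_force: 63.4
```

```bash
python3 - <<'E'
from h import *
st()
s=snap("side","s5")
cv2.imwrite("pics/c5.png",cv2.resize(s[130:210,190:290],None,fx=6,fy=6,interpolation=cv2.INTER_CUBIC)[...,::-1])
s=arm.read_state();R=Ro.from_quat(s["ee_rot"]);b=s["position"]+R.apply([-75,0,-92]);print(b-SEAT,pix("side",b))
E
```

```text
t 9.62 p [474.7 -14.2 267.7] yaw -15.9 lean 0.0 w 47.1 g 63.4 F [-0.42  0.19 -6.28] M [0.06 0.17 0.04] q [ 0.31  0.08 -0.22  0.   -1.28 -2.16]
[-1.43187849  0.0737875  25.6825769 ] [244.9 172. ]
```

View pics/c5.png

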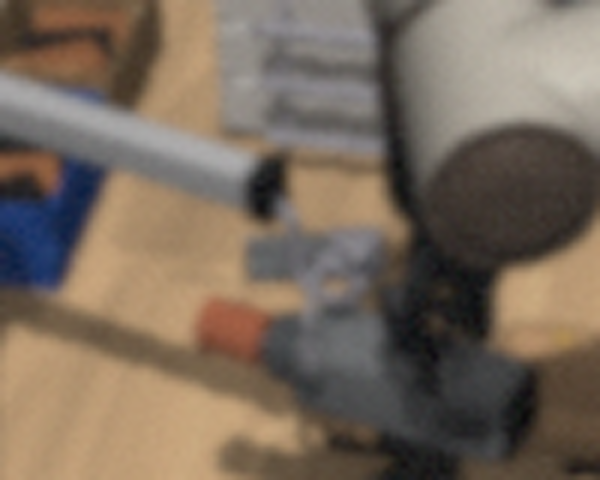

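No contact on the way in. The bail arch spans the hook at about side (246,173), with the tip in front at (252,175). Now I lower slowly.

{"name": "servo_tool", "arguments": {"rows": [[[40, 0, 0, 2, 0, 0, 0], [40, 0, 0, 5, 0, 0, 0], [40, 0, 0, 8, 0, 0, 0], [40, 0, 0, 11, 0, 0, 0], [40, 0, 0, 14, 0, 0, 0], [40, 0, 0, 17, 0, 0, 0], [40, 0, 0, 19, 0, 0, 0], [40, 0, 0, 20, 0, 0, 0], [40, 0, 0, 20, 0, 0, 0]]]}}

```text
clock: 10.8
position: [474.4, -14.1, 247.7]
ee_rot: [0.138, 0.99, -0.0, 0.0]
contact_force: [-0.8, -0.2, -6.6]
gripper_width: 47.7
grasp_force: 63.4
```

{"name": "servo_tool", "arguments": {"rows": [[[40, 0, 0, 1, 0, 0, 0], [40, 0, 0, 2.5, 0, 0, 0], [40, 0, 0, 4.5, 0, 0, 0], [40, 0, 0, 6, 0, 0, 0], [40, 0, 0, 7, 0, 0, 0], [40, 0, 0, 8, 0, 0, 0], [40, 0, 0, 8, 0, 0, 0], [40, 0, 0, 8, 0, 0, 0]]]}}

```text
clock: 11.8
position: [475.5, -13.8, 240.3]
ee_rot: [0.138, 0.99, 0.0, 0.001]
contact_force: [5.6, -0.5, -2.3]
gripper_width: 47.7
grasp_force: 63.9
```

```bash
python3 - <<'E'
from h import *
st()
s=arm.read_state();R=Ro.from_quat(s["ee_rot"]);b=s["position"]+R.apply([-75,0,-92]);print(b-SEAT)
E
```

```text
t 11.8 p [475.5 -13.8 240.3] yaw -15.8 lean 0.003 w 47.7 g 63.9 F [ 5.57 -0.53 -2.25] M [-0.23 -1.37  0.03] q [ 0.31  0.09 -0.27  0.   -1.21 -2.16]
[-1.29135737  0.50910062 -1.51955797]
```

The wire touched down on the tip-side slope of the hook, with +5.6 N pushing toward the column. I'll ease forward 4 mm and re-check.

{"name": "servo_tool", "arguments": {"rows": [[[40, -1, 0, 0, 0, 0, 0], [40, -2, 0, 0, 0, 0, 0], [40, -3, 0, 0, 0, 0, 0], [40, -4, 0, 0, 0, 0, 0], [40, -4, 0, 0, 0, 0, 0], [40, -4, 0, 0, 0, 0, 0]]]}}

```text
clock: 12.55
position: [477.5, -15.5, 239.3]
ee_rot: [0.138, 0.99, -0.0, -0.001]
contact_force: [-0.8, 2.3, -3.8]
gripper_width: 47.5
grasp_force: 63.7
```

```bash
python3 - <<'E'
from h import *
st()
s=arm.read_state();R=Ro.from_quat(s["ee_rot"]);b=s["position"]+R.apply([-75,0,-92]);print(b-SEAT)
E
```

```text
t 12.55 p [477.5 -15.5 239.3] yaw -15.9 lean -0.002 w 47.5 g 63.7 F [-0.8   2.26 -3.83] M [0.18 0.17 0.04] q [ 0.31  0.1  -0.26 -0.   -1.21 -2.16]
[ 1.06329983 -1.21441814 -2.80392708]
```

Seated: the lateral force is gone and the hook carries about 3.3 N, right at the sink threshold. Now I work out the follow-down path, which sinks along the arm's arc while leaning to 0.36.

```bash
cat >> h.py <<'E'
SEAT=np.array([549.8,-36.,331.2])
def sink(s,lean,ex=0.):
    r=np.hypot(280,58);dx=280-np.sqrt(r*r-(58+s)**2)
    return ftcp(dx+ex,-s,lean)
def bail():
    s=arm.read_state();R=Ro.from_quat(s["ee_rot"]);b=s["position"]+R.apply([-75,0,-92])-SEAT
    u=np.array([np.cos(np.radians(YAW)),np.sin(np.radians(YAW)),0]);n=np.array([-u[1],u[0],0])
    f=s["contact_force"];r=np.hypot(280,58);dx=280-np.sqrt(r*r-(58-b[2])**2)
    print("bail along %.1f (arc %.1f) lat %.1f z %.1f | F along %.1f lat %.1f z %.1f"%(b@u,dx,b@n,b[2],f@u,f@n,f[2]))
E
python3 - <<'E'
from h import *
st();bail()
for i in range(1,11): print(i,row(*sink(2.2*i,0.014*i)))
E
```

```text
t 12.55 p [477.5 -15.5 239.3] yaw -15.9 lean -0.002 w 47.5 g 63.7 F [-0.8   2.26 -3.83] M [0.18 0.17 0.04] q [ 0.31  0.1  -0.26 -0.   -1.21 -2.16]
bail along -0.0 (arc 0.0) lat -0.0 z -0.0 | F along -1.4 lat 1.9 z -3.8
1 [-1.9, 0.2, 3.4, -0.001, -0.016, 0.002]
2 [-3.7, 0.2, 6.6, -0.001, -0.03, 0.002]
3 [-5.6, 0.2, 9.8, -0.001, -0.044, 0.002]
4 [-7.4, 0.2, 13.0, -0.001, -0.058, 0.002]
5 [-9.3, 0.2, 16.1, -0.001, -0.072, 0.002]
6 [-11.3, 0.2, 19.3, -0.001, -0.086, 0.002]
7 [-13.2, 0.2, 22.4, -0.001, -0.1, 0.002]
8 [-15.2, 0.2, 25.5, -0.001, -0.114, 0.002]
9 [-17.2, 0.2, 28.6, -0.001, -0.128, 0.002]
10 [-19.3, 0.2, 31.7, -0.001, -0.142, 0.002]
```

{"name": "servo_tool", "arguments": {"rows": [[[40, -0.7, 0, 1.2, 0, -0.005, 0], [40, -1.9, 0, 3.4, 0, -0.014, 0], [40, -3.2, 0, 5.6, 0, -0.024, 0], [40, -4.6, 0, 8, 0, -0.035, 0], [40, -6, 0, 10.4, 0, -0.046, 0], [40, -7.4, 0, 12.8, 0, -0.057, 0], [40, -8.8, 0, 15.2, 0, -0.068, 0], [40, -10.2, 0, 17.5, 0, -0.078, 0], [40, -11.3, 0, 19.3, 0, -0.086, 0], [40, -11.8, 0, 20, 0, -0.09, 0]]]}}

```text
clock: 13.8
position: [489.6, -18.5, 219.6]
ee_rot: [0.138, 0.989, -0.006, 0.045]
contact_force: [-1.0, 0.8, -2.8]
gripper_width: 47.3
grasp_force: 63.8
```

```bash
python3 - <<'E'
from h import *
st();bail()
for i in (8,10,12,14): print(i,row(*sink(2.2*i,0.014*i)))
E
```

```text
t 13.8 p [489.6 -18.5 219.6] yaw -15.9 lean 0.09 w 47.3 g 63.8 F [-0.97  0.84 -2.78] M [-0.02  0.44 -0.05] q [ 0.33  0.08 -0.36  0.06 -1.06 -2.21]
bail along 3.7 (arc 3.1) lat 0.4 z -13.2 | F along -1.2 lat 0.5 z -2.8
8 [-2.2, -0.3, 6.0, 0.0, -0.022, 0.002]
10 [-5.7, -0.3, 12.5, 0.0, -0.05, 0.002]
12 [-9.3, -0.3, 19.0, 0.0, -0.078, 0.002]
14 [-13.1, -0.3, 25.3, 0.0, -0.106, 0.002]
```

{"name": "servo_tool", "arguments": {"rows": [[[40, -0.3, 0, 1.5, 0, -0.006, 0], [40, -1, 0, 4, 0, -0.016, 0], [40, -2, 0, 6.5, 0, -0.026, 0], [40, -3.3, 0, 9, 0, -0.036, 0], [40, -4.6, 0, 11.5, 0, -0.046, 0], [40, -5.9, 0, 14, 0, -0.057, 0], [40, -7.2, 0, 16.5, 0, -0.068, 0], [40, -8.5, 0, 19, 0, -0.079, 0], [40, -9.8, 0, 21.2, 0, -0.089, 0], [40, -10.6, 0, 22.7, 0, -0.095, 0]]]}}

```text
clock: 15.05
position: [502.1, -21.7, 198.2]
ee_rot: [0.137, 0.986, -0.013, 0.092]
contact_force: [2.7, -0.7, -0.2]
gripper_width: 47.5
grasp_force: 64.0
```

```bash
python3 - <<'E'
from h import *
st();bail()
for i in (14,16,18,20): print(i,row(*sink(2.2*i,0.014*i,-1)))
E
```

```text
t 15.05 p [502.1 -21.7 198.2] yaw -15.9 lean 0.186 w 47.5 g 64.0 F [ 2.69 -0.7  -0.21] M [-0.14 -0.44 -0.07] q [ 0.35  0.07 -0.47  0.14 -0.88 -2.28]
bail along 6.9 (arc 7.5) lat 0.7 z -28.7 | F along 2.8 lat 0.1 z -0.2
14 [-0.8, -0.6, 2.8, 0.001, -0.01, 0.002]
16 [-4.1, -0.7, 9.5, 0.001, -0.038, 0.002]
18 [-7.5, -0.7, 16.0, 0.001, -0.066, 0.002]
20 [-11.0, -0.7, 22.5, 0.001, -0.094, 0.002]
```

{"name": "servo_tool", "arguments": {"rows": [[[40, -0.5, -0.2, 0.2, 0, 0, 0], [40, -1, -0.5, 0.4, 0, 0, 0], [40, -1, -0.5, 0.4, 0, 0, 0], [40, -1, -0.5, 0.4, 0, 0, 0]]]}}

```text
clock: 15.55
position: [502.5, -22.3, 197.7]
ee_rot: [0.137, 0.986, -0.013, 0.091]
contact_force: [1.8, 2.5, -1.5]
gripper_width: 47.7
grasp_force: 64.2
```

```bash
python3 - <<'E'
from h import *
st();bail()
for i in (14,16,18,20): print(i,row(*sink(2.2*i,0.014*i,0.2)))
E
```

```text
t 15.55 p [502.5 -22.3 197.7] yaw -15.9 lean 0.185 w 47.7 g 64.2 F [ 1.77  2.52 -1.47] M [0.69 0.05 0.32] q [ 0.35  0.07 -0.47  0.14 -0.88 -2.28]
bail along 7.6 (arc 7.7) lat 0.2 z -29.3 | F along 1.0 lat 2.9 z -1.5
14 [-1.6, -0.1, 2.4, 0.001, -0.011, 0.002]
16 [-4.9, -0.1, 9.1, 0.001, -0.039, 0.002]
18 [-8.3, -0.1, 15.6, 0.001, -0.067, 0.002]
20 [-11.8, -0.1, 22.1, 0.001, -0.095, 0.002]
```

{"name": "servo_tool", "arguments": {"rows": [[[40, -1.2, 0.4, 1.2, 0, -0.005, 0], [40, -2.2, 0.5, 3.4, 0, -0.014, 0], [40, -3.4, 0.5, 5.8, 0, -0.025, 0], [40, -4.6, 0.5, 8.2, 0, -0.036, 0], [40, -5.8, 0.5, 10.6, 0, -0.046, 0], [40, -7.1, 0.5, 13, 0, -0.056, 0], [40, -8.3, 0.5, 15.4, 0, -0.066, 0], [40, -9.6, 0.5, 17.8, 0, -0.077, 0], [40, -10.9, 0.5, 20.3, 0, -0.087, 0], [40, -11.8, 0.5, 22, 0, -0.095, 0]]]}}

```text
clock: 16.8
position: [517.7, -26.5, 178.2]
ee_rot: [0.137, 0.981, -0.019, 0.138]
contact_force: [-0.7, 1.9, -1.2]
gripper_width: 47.2
grasp_force: 64.1
```

```bash
python3 - <<'E'
from h import *
st();bail()
for i in (20,22,24,26): print(i,row(*sink(2.2*i,0.014*i,0.2)))
E
```

```text
t 16.8 p [517.7 -26.5 178.2] yaw -15.9 lean 0.28 w 47.2 g 64.1 F [-0.66  1.89 -1.16] M [0.63 0.81 0.26] q [ 0.37  0.07 -0.58  0.26 -0.7  -2.39]
bail along 13.2 (arc 12.8) lat 0.4 z -43.8 | F along -1.2 lat 1.6 z -1.2
20 [0.2, -0.3, 0.1, 0.0, 0.0, 0.002]
22 [-2.8, -0.3, 6.9, 0.0, -0.028, 0.002]
24 [-6.0, -0.3, 13.6, 0.0, -0.056, 0.002]
26 [-9.3, -0.3, 20.3, 0.0, -0.084, 0.002]
```

{"name": "servo_tool", "arguments": {"rows": [[[40, -0.1, 0.2, 1.2, 0, -0.005, 0], [40, -0.8, 0.4, 3.4, 0, -0.014, 0], [40, -1.7, 0.4, 5.7, 0, -0.023, 0], [40, -2.7, 0.4, 8, 0, -0.033, 0], [40, -3.8, 0.4, 10.3, 0, -0.043, 0], [40, -4.9, 0.4, 12.6, 0, -0.052, 0], [40, -6, 0.4, 14.9, 0, -0.062, 0], [40, -7.1, 0.4, 17, 0, -0.071, 0], [40, -8, 0.4, 18.8, 0, -0.078, 0], [40, -8.3, 0.4, 19.3, 0, -0.08, 0]]]}}

```text
clock: 18.05
position: [530.6, -29.8, 162.0]
ee_rot: [0.136, 0.974, -0.025, 0.177]
contact_force: [-0.0, -1.0, -0.2]
gripper_width: 47.1
grasp_force: 64.0
```

```bash
python3 - <<'E'
from h import *
st();bail()
for s in (57,60,65,70,75): print(s,row(*sink(s,0.36,0.)))
E
```

```text
t 18.05 p [530.6 -29.8 162. ] yaw -15.9 lean 0.36 w 47.1 g 64.0 F [-0.01 -1.02 -0.15] M [ 0.06  0.57 -0.13] q [ 0.36  0.08 -0.7   0.42 -0.54 -2.55]
bail along 17.6 (arc 18.1) lat 0.8 z -56.7 | F along 0.3 lat -1.0 z -0.2
57 [-0.4, -0.7, 0.5, 0.001, 0.0, 0.002]
60 [-0.6, -0.7, 3.8, 0.001, 0.0, 0.002]
65 [-1.0, -0.7, 9.3, 0.001, 0.0, 0.002]
70 [-1.5, -0.7, 14.8, 0.001, 0.0, 0.002]
75 [-2.2, -0.7, 20.4, 0.001, 0.0, 0.002]
```

```bash
cat >> h.py <<'E'
def avg(n=20):
    F=[];M=[]
    for _ in range(n):
        arm.get_image("side");s=arm.read_state();F.append(s["contact_force"]);M.append(s["wrist_torque"])
    F=np.array(F);u=np.array([np.cos(np.radians(YAW)),np.sin(np.radians(YAW)),0]);n_=np.array([-u[1],u[0],0])
    print("avg along %.2f lat %.2f z %.2f sd"%((F@u).mean(),(F@n_).mean(),F[:,2].mean()),F.std(0).round(2),"M along %.2f lat %.2f"%((np.array(M)@u).mean(),(np.array(M)@n_).mean()))
E
python3 - <<'E'
from h import *
avg();bail()
E
```

```text
avg along 0.30 lat -1.07 z -0.01 sd [0.58 0.43 0.5 ] M along -0.19 lat 0.63
bail along 17.7 (arc 18.0) lat 0.9 z -56.5 | F along -0.6 lat -1.8 z -0.2
```

```bash
python3 - <<'E'
from h import *
s=snap("side","s6")
cv2.imwrite("pics/c6.png",cv2.resize(s[130:230,185:285],None,fx=6,fy=6,interpolation=cv2.INTER_CUBIC)[...,::-1])
s=arm.read_state();R=Ro.from_quat(s["ee_rot"]);b=s["position"]+R.apply([-75,0,-92]);print(b,pix("side",b))
u=np.array([.961,-.276,0]);print([pix("side",b+u*d+[0,0,z]) for d,z in((-24,10),(-38,10),(-24,-29))])
E
```

```text
[566.99424431 -40.02266025 274.6206421 ] [240.4 189.3]
[array([246.5, 189.2]), array([250.1, 190.5]), array([246.8, 197.6])]
```

View pics/c6.png

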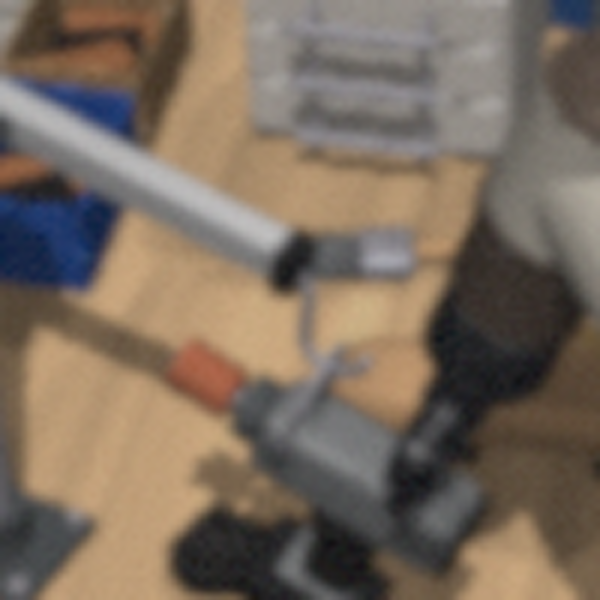

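The bail is in the hook at side (239,191), the tip is at (246,190), and the gripper is clear by about 10 px. I'll probe another 8 mm down to see the force slope.

{"name": "servo_tool", "arguments": {"rows": [[[40, 0, -0.3, 1, 0, 0, 0], [40, -0.2, -0.5, 2.5, 0, 0, 0], [40, -0.4, -0.5, 4, 0, 0, 0], [40, -0.5, -0.5, 5.5, 0, 0, 0], [40, -0.6, -0.5, 7, 0, 0, 0], [40, -0.7, -0.5, 8, 0, 0, 0], [40, -0.8, -0.5, 8.8, 0, 0, 0], [40, -0.8, -0.5, 8.8, 0, 0, 0]]]}}

```text
clock: 20.1
position: [534.4, -31.1, 154.3]
ee_rot: [0.136, 0.974, -0.025, 0.177]
contact_force: [0.4, 1.1, 1.2]
gripper_width: 47.6
grasp_force: 64.2
```

```bash
python3 - <<'E'
from h import *
avg();st();bail()
E
```

```text
avg along 0.46 lat 1.19 z 0.69 sd [0.51 0.55 0.39] M along 0.26 lat 0.49
t 21.1 p [534.3 -31.2 154.3] yaw -15.9 lean 0.36 w 47.6 g 64.3 F [1.32 1.71 0.55] M [0.44 0.36 0.22] q [ 0.35  0.1  -0.71  0.44 -0.51 -2.56]
bail along 21.6 (arc 21.6) lat 0.4 z -64.4 | F along 0.8 lat 2.0 z 0.5
```

{"name": "servo_tool", "arguments": {"rows": [[[40, 0, 0.2, -1, 0, 0, 0], [40, 0.2, 0.4, -2.5, 0, 0, 0], [40, 0.3, 0.5, -4, 0, 0, 0], [40, 0.4, 0.5, -5.5, 0, 0, 0], [40, 0.5, 0.5, -7, 0, 0, 0], [40, 0.6, 0.4, -7.5, 0, 0, 0], [40, 0.6, 0.3, -7.5, 0, 0, 0], [40, 0.6, 0.2, -7.5, 0, 0, 0]]]}}

```text
clock: 22.1
position: [531.2, -30.1, 160.9]
ee_rot: [0.136, 0.974, -0.025, 0.177]
contact_force: [0.7, 0.7, -0.0]
gripper_width: 47.9
grasp_force: 64.1
```

```bash
python3 - <<'E'
from h import *
avg();st();bail()
E
```

```text
avg along 0.22 lat 0.43 z 0.12 sd [0.53 0.49 0.4 ] M along 0.14 lat 0.65
t 23.1 p [531.2 -30.1 161. ] yaw -15.9 lean 0.36 w 47.5 g 64.1 F [0.86 0.71 0.54] M [0.36 0.62 0.12] q [ 0.36  0.08 -0.7   0.42 -0.53 -2.55]
bail along 18.3 (arc 18.5) lat 0.6 z -57.7 | F along 0.6 lat 0.9 z 0.5
```

Little hysteresis, and the hand now carries about 0 N. Next I release gradually, backing off the grip in small steps.

{"name": "servo_tool", "arguments": {"rows": [[[46, 0, 0, 0, 0, 0, 0], [47, 0, 0, 0, 0, 0, 0], [47.4, 0, 0, 0, 0, 0, 0], [47.6, 0, 0, 0, 0, 0, 0], [47.8, 0, 0, 0, 0, 0, 0]]]}}

```text
clock: 23.72
position: [531.2, -30.1, 161.0]
ee_rot: [0.136, 0.974, -0.025, 0.177]
contact_force: [0.7, 0.9, 0.4]
gripper_width: 47.5
grasp_force: 52.7
```

```bash
python3 - <<'E'
from h import *
avg(6);st();bail()
E
```

```text
avg along -0.26 lat 0.70 z -0.05 sd [0.52 0.55 0.23] M along 0.14 lat 0.71
t 24.02 p [531.2 -30.2 161. ] yaw -15.9 lean 0.36 w 48.5 g 52.8 F [-1.01  0.98  0.25] M [0.3  0.66 0.17] q [ 0.36  0.08 -0.7   0.42 -0.53 -2.55]
bail along 18.3 (arc 18.5) lat 0.6 z -57.7 | F along -1.2 lat 0.7 z 0.2
```

{"name": "servo_tool", "arguments": {"rows": [[[48, 0, 0, 0, 0, 0, 0], [48.2, 0, 0, 0, 0, 0, 0], [48.4, 0, 0, 0, 0, 0, 0], [48.6, 0, 0, 0, 0, 0, 0], [48.8, 0, 0, 0, 0, 0, 0], [49, 0, 0, 0, 0, 0, 0], [49.2, 0, 0, 0, 0, 0, 0], [49.4, 0, 0, 0, 0, 0, 0]]]}}

```text
clock: 25.02
position: [531.2, -30.2, 161.0]
ee_rot: [0.136, 0.974, -0.025, 0.177]
contact_force: [0.5, -0.1, -0.6]
gripper_width: 49.5
grasp_force: 15.6
```

```bash
python3 - <<'E'
from h import *
avg(6);st();bail()
E
```

```text
avg along -0.19 lat 0.33 z -0.16 sd [0.36 0.3  0.75] M along 0.09 lat 0.72
t 25.32 p [531.2 -30.2 161. ] yaw -15.9 lean 0.36 w 49.5 g 15.6 F [0.33 0.13 0.63] M [0.34 0.62 0.05] q [ 0.36  0.08 -0.7   0.42 -0.53 -2.55]
bail along 18.3 (arc 18.5) lat 0.6 z -57.7 | F along 0.3 lat 0.2 z 0.6
```

{"name": "servo_tool", "arguments": {"rows": [[[49.5, 0, 0, 0, 0, 0, 0], [49.6, 0, 0, 0, 0, 0, 0], [49.7, 0, 0, 0, 0, 0, 0], [49.75, 0, 0, 0, 0, 0, 0], [49.8, 0, 0, 0, 0, 0, 0], [49.85, 0, 0, 0, 0, 0, 0], [49.9, 0, 0, 0, 0, 0, 0], [49.9, 0, 0, 0, 0, 0, 0]]]}}

```text
clock: 26.32
position: [531.2, -30.2, 161.0]
ee_rot: [0.136, 0.974, -0.025, 0.177]
contact_force: [0.8, -0.3, 0.2]
gripper_width: 49.9
grasp_force: 6.2
```

```bash
python3 - <<'E'
from h import *
avg(6);st();bail()
a=cv2.imread("pics/s6.png")[...,::-1];s=snap("side","s7")
# bail/nose shift since the firm grip: template match of nose+bail patch
for (x,y,w,h) in((210,185,25,18),(210,165,25,15)):
    r=cv2.matchTemplate(s,np.ascontiguousarray(a[y:y+h,x:x+w]),cv2.TM_CCOEFF_NORMED);_,v,_,l=cv2.minMaxLoc(r);print((l[0]-x,l[1]-y),round(v,3))
E
```

```text
avg along 0.10 lat 0.10 z -0.03 sd [0.43 0.51 0.54] M along 0.02 lat 0.71
t 26.62 p [531.2 -30.2 161. ] yaw -15.9 lean 0.36 w 49.5 g 6.2 F [ 0.56 -0.09 -0.75] M [0.17 0.66 0.03] q [ 0.36  0.08 -0.7   0.42 -0.53 -2.55]
bail along 18.3 (arc 18.5) lat 0.6 z -57.7 | F along 0.6 lat 0.1 z -0.7
(0, 0) 0.995
(0, 0) 0.997
```

{"name": "servo_tool", "arguments": {"rows": [[[49.93, 0, 0, 0, 0, 0, 0], [49.96, 0, 0, 0, 0, 0, 0], [49.99, 0, 0, 0, 0, 0, 0], [50.02, 0, 0, 0, 0, 0, 0], [50.05, 0, 0, 0, 0, 0, 0], [50.08, 0, 0, 0, 0, 0, 0], [50.1, 0, 0, 0, 0, 0, 0], [50.12, 0, 0, 0, 0, 0, 0]]]}}

```text
clock: 27.68
position: [531.2, -30.2, 161.0]
ee_rot: [0.136, 0.974, -0.025, 0.177]
contact_force: [-0.3, -0.1, -1.9]
gripper_width: 49.7
grasp_force: 3.0
```

```bash
python3 - <<'E'
from h import *
avg(6);st();bail()
a=cv2.imread("pics/s6.png")[...,::-1];s=snap("side","s8")
for (x,y,w,h) in((210,185,25,18),(210,165,25,15)):
    r=cv2.matchTemplate(s,np.ascontiguousarray(a[y:y+h,x:x+w]),cv2.TM_CCOEFF_NORMED);_,v,_,l=cv2.minMaxLoc(r);print((l[0]-x,l[1]-y),round(v,3))
E
```

```text
avg along -0.19 lat 0.02 z 0.23 sd [0.32 0.72 0.72] M along -0.00 lat 0.74
t 27.98 p [531.2 -30.1 161. ] yaw -15.9 lean 0.36 w 50.2 g 3.0 F [ 0.23  0.82 -0.97] M [ 0.23  0.76 -0.03] q [ 0.36  0.08 -0.7   0.42 -0.53 -2.55]
bail along 18.3 (arc 18.5) lat 0.6 z -57.7 | F along -0.0 lat 0.9 z -1.0
(0, 0) 0.995
(0, 0) 0.998
```

{"name": "servo_tool", "arguments": {"rows": [[[50.14, 0, 0, 0, 0, 0, 0], [50.16, 0, 0, 0, 0, 0, 0], [50.18, 0, 0, 0, 0, 0, 0], [50.2, 0, 0, 0, 0, 0, 0], [50.22, 0, 0, 0, 0, 0, 0], [50.24, 0, 0, 0, 0, 0, 0], [50.26, 0, 0, 0, 0, 0, 0], [50.28, 0, 0, 0, 0, 0, 0], [50.3, 0, 0, 0, 0, 0, 0], [50.32, 0, 0, 0, 0, 0, 0]]]}}

```text
clock: 29.28
position: [531.2, -30.1, 161.0]
ee_rot: [0.136, 0.974, -0.025, 0.177]
contact_force: [-0.4, 0.2, 0.3]
gripper_width: 50.5
grasp_force: 1.0
```

```bash
python3 - <<'E'
from h import *
avg(6);st()
a=cv2.imread("pics/s6.png")[...,::-1];s=snap("side","s9")
for (x,y,w,h) in((210,185,25,18),(210,165,25,15)):
    r=cv2.matchTemplate(s,np.ascontiguousarray(a[y:y+h,x:x+w]),cv2.TM_CCOEFF_NORMED);_,v,_,l=cv2.minMaxLoc(r);print((l[0]-x,l[1]-y),round(v,3))
E
```

```text
avg along -0.20 lat 0.06 z -0.43 sd [0.45 0.3  0.44] M along -0.03 lat 0.75
t 29.57 p [531.2 -30.1 161. ] yaw -15.9 lean 0.36 w 50.1 g 1.0 F [-1.12 -0.32 -1.03] M [ 0.21  0.74 -0.02] q [ 0.36  0.08 -0.7   0.42 -0.53 -2.55]
(0, 0) 0.995
(0, 0) 0.998
```

{"name": "servo_tool", "arguments": {"rows": [[[50.36, 0, 0, 0, 0, 0, 0], [50.4, 0, 0, 0, 0, 0, 0], [50.45, 0, 0, 0, 0, 0, 0], [50.5, 0, 0, 0, 0, 0, 0], [50.6, 0, 0, 0, 0, 0, 0], [51, 0, 0, 0, 0, 0, 0], [52, 0, 0, 0, 0, 0, 0], [54, 0, 0, 0, 0, 0, 0], [57, 0, 0, 0, 0, 0, 0], [60, 0, 0, 0, 0, 0, 0]]]}}

```text
clock: 30.88
position: [531.2, -30.1, 161.0]
ee_rot: [0.136, 0.974, -0.025, 0.177]
contact_force: [-1.1, -0.2, -1.2]
gripper_width: 60.1
grasp_force: 0.0
```

```bash
python3 - <<'E'
from h import *
avg(4);st()
a=cv2.imread("pics/s6.png")[...,::-1];s=snap("side","s10")
for (x,y,w,h) in((210,185,25,18),(210,165,25,15)):
    r=cv2.matchTemplate(s,np.ascontiguousarray(a[y:y+h,x:x+w]),cv2.TM_CCOEFF_NORMED);_,v,_,l=cv2.minMaxLoc(r);print((l[0]-x,l[1]-y),round(v,3))
cv2.imwrite("pics/c10.png",cv2.resize(s[130:230,185:285],None,fx=6,fy=6,interpolation=cv2.INTER_CUBIC)[...,::-1])
E
```

```text
avg along 0.48 lat 0.33 z -0.19 sd [0.1  0.11 0.2 ] M along 0.00 lat 0.70
t 31.07 p [531.2 -30.2 161. ] yaw -15.9 lean 0.36 w 60.3 g 0.0 F [ 0.68  0.24 -0.26] M [ 0.2   0.64 -0.03] q [ 0.36  0.08 -0.7   0.42 -0.53 -2.55]
(0, 0) 0.993
(0, 0) 0.997
```

View pics/c10.png

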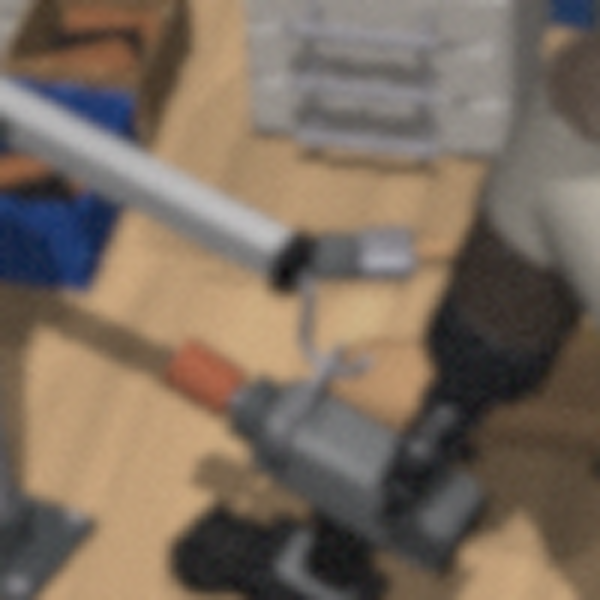

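The sander is released and hasn't moved. It hangs in the hook at side (239,191) with the fingers clear. I'll open wider and retract straight along the tool axis.

{"name": "servo_tool", "arguments": {"rows": [[[70, 0, 0, 0, 0, 0, 0], [78, 0, 0, 0, 0, 0, 0], [80, 0, 0, -2, 0, 0, 0], [80, 0, 0, -8, 0, 0, 0], [80, 0, 0, -18, 0, 0, 0], [80, 0, 0, -30, 0, 0, 0], [80, 0, 0, -44, 0, 0, 0], [80, 0, 0, -58, 0, 0, 0], [80, 0, 0, -74, 0, 0, 0], [80, 0, 0, -90, 0, 0, 0]]]}}

```text
clock: 32.38
position: [500.4, -21.2, 246.6]
ee_rot: [0.136, 0.974, -0.024, 0.178]
contact_force: [0.3, 0.4, -0.6]
gripper_width: 79.9
grasp_force: 0.0
```

{"name": "servo_tool", "arguments": {"rows": [[[80, 0, 0, -15, 0, 0, 0], [80, 5, 0, -30, 0, 0, 0], [80, 10, 0, -45, 0, 0, 0], [80, 15, 0, -55, 0, 0, 0], [80, 15, 0, -60, 0, 0, 0], [80, 15, 0, -60, 0, 0, 0], [80, 15, 0, -60, 0, 0, 0]]]}}

```text
clock: 33.25
position: [466.8, -11.9, 295.6]
ee_rot: [0.136, 0.974, -0.025, 0.177]
contact_force: [-0.7, -0.5, 0.0]
gripper_width: 80.3
grasp_force: 0.0
```

```bash
python3 - <<'E'
from h import *
st()
a=cv2.imread("pics/s6.png")[...,::-1]
for k in range(2):
  s=snap("side","s11")
  for (x,y,w,h) in((210,185,25,18),(210,165,25,15)):
    r=cv2.matchTemplate(s,np.ascontiguousarray(a[y:y+h,x:x+w]),cv2.TM_CCOEFF_NORMED);_,v,_,l=cv2.minMaxLoc(r);print((l[0]-x,l[1]-y),round(v,3))
E
```

```text
t 33.25 p [466.8 -11.9 295.6] yaw -15.9 lean 0.359 w 80.3 g 0.0 F [-0.67 -0.51  0.03] M [ 0.2   0.64 -0.01] q [ 0.5  -0.16 -0.54  0.31 -0.95 -2.5 ]
(0, 0) 0.994
(0, 0) 0.997
(0, 0) 0.994
(0, 0) 0.998
```

View pics/s11.png

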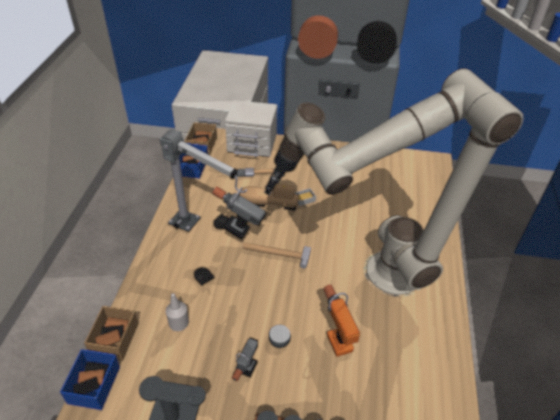

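The sander hangs still in the hook at side (240,205). The gripper is clear at (275,180) and the bystanders haven't moved.

```bash
python3 -c "
from bench import arm
print(arm.job_done())"
```

```text
the job is handed in; nothing more can be done
None
```

The grey sander hangs by its bail in the balancer hook, leaning as it should; it did not visibly move on release, the gripper is clear, the other things look untouched, and the job was handed in at about 33 s.

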